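Fetch the rear test plate from a crowded hook and seat it in the test clip

TASK

We need the rearmost of the three test plates hanging on the full hook: first hang the two plates in front of it on the spare hook, one at a time, then take the rear plate and push it tongue-down into the sprung test clip until it rests firmly on the clip's depth stop. The stop is set to a different depth every time and cannot be measured, so feel for it and press it only gently (never more than 15 N); do not strain the hooks, drop a plate or disturb the other things on the bench.

Things in the scene. Friction and masses are not known exactly. Their poses are not given: they have to be found in the camera images.
- full_hook: Steel bench hook with the three plates at x about -88, -61, -34 mm. Origin under the post on the mat. One round peg, 8 mm thick, axis 118 mm up, points along -x: straight from the post's face at x = -8 to -112 mm, then the tip turns up, ending at x = -124 mm. Post 126 mm high. A hanging plate's tab point is 160 mm above the origin.
- spare_hook: The same hook, empty; takes the front and middle plates side by side on its straight peg. Same origin and sizes. It stands left or right of the clip, the full hook on the other side.
- full_hook_tip (a point): End of the upturned peg tip, its top 130 mm above the hook's origin, 12 mm above the peg's axis. The peg is springy: it gives 1 mm per 5 N up or down; over 25 N strains it. A plate raised 14 mm from its hanging height passes the tip with 6 mm clear above and below. This point belongs to the full hook.
- spare_hook_tip (a point): End of the upturned peg tip, its top 130 mm above the hook's origin, 12 mm above the peg's axis. The peg is springy: it gives 1 mm per 5 N up or down; over 25 N strains it. A plate raised 14 mm from its hanging height passes the tip with 6 mm clear above and below. This point belongs to the spare hook.
- front_plate_tab (a point): Plate nearest the full hook's tip, two holes side by side in the tongue. Aluminium, 10 mm thick (x), 154 mm tall, 220 g. Point: centre of the grip tab (30 wide along y, 50 tall, ends 24 above; pinch across y from above). Body 64 wide from 26 to 84 below the point, its hanging window 20 wide, 28 tall, centred 52 below; tongue 44 wide down to the bottom edge 130 below.
- middle_plate_tab (a point): Middle plate, one big hole in the tongue. Aluminium, 10 mm thick (x), 154 mm tall, 220 g. Point: centre of the grip tab (30 wide along y, 50 tall, ends 24 above; pinch across y from above). Body 56 wide from 26 to 84 below the point, its hanging window 20 wide, 28 tall, centred 52 below; tongue 44 wide down to the bottom edge 130 below.
- rear_plate_tab (a point): Plate nearest the post, three small holes in the tongue: the one wanted. Aluminium, 10 mm thick (x), 154 mm tall, 220 g. Point: centre of the grip tab (30 wide along y, 50 tall, ends 24 above; pinch across y from above). Body 64 wide from 26 to 84 below the point, its hanging window 20 wide, 28 tall, centred 52 below; tongue 44 wide down to the bottom edge 130 below.
- clip_mouth (a point): Centre of the test clip's mouth, at its top, 54 mm above the mat. Slot along the clip's y, 76 mm long; plate's x along clip's x. Two sprung grey jaws with flared tops (20 mm apart) grip the tongue: forcing them open, 6 to 14 mm below the mouth, takes up to 10 N; deeper they drag with 3 to 6 N and hold a plate up against its weight.
- clip: The clip, a fixed black block 64 x 94 x 54 mm; origin under its middle. Depth stop in the slot: a sprung rubber-topped pad, its top 20 to 44 mm below the mouth, set anew each time, not measured. It yields 1 mm per 4 N for 4 mm, then is solid. Good seating: 2 to 10 N on the stop on top of the jaws' drag; over 15 N spoils it.
Not all that is in view belongs to the job. What is shaped like the part that bears middle_plate_tab but turquoise is not meant.

How it is judged (in metres and radians):
On the way, in this order (a step that is already met when the one before it is completed fails the run):
1. the front plate hangs free on the spare hook (x of front_plate_tab in the frame of spare_hook between -0.11 and -0.01 m and y of front_plate_tab in the frame of spare_hook between -0.02 and 0.02 m and z of front_plate_tab in the frame of spare_hook between 0.145 and 0.168 m and contact force between front_plate and spare_hook above 0.3 N and contact force between front_plate and the fingers below 0.1 N), for 0.1 s.
2. the middle plate hangs free on the spare hook too (x of middle_plate_tab in the frame of spare_hook between -0.11 and -0.01 m and y of middle_plate_tab in the frame of spare_hook between -0.02 and 0.02 m and z of middle_plate_tab in the frame of spare_hook between 0.145 and 0.168 m and contact force between middle_plate and spare_hook above 0.3 N and contact force between middle_plate and the fingers below 0.1 N), for 0.1 s.
3. the rear plate stands in the clip on the depth stop (contact force between rear_plate and stop_pad_c0 above 0.5 N and angle between rear_plate_tab's own z axis and vertical below 0.12 rad and angle between the x axis of rear_plate and the x axis of clip, either way round below 0.15 rad and x of rear_plate_tab in the frame of clip between -0.015 and 0.015 m and y of rear_plate_tab in the frame of clip between -0.018 and 0.018 m), for 0.1 s.
At the end, for the whole second after the job is handed in: Front and middle plates hang on the spare hook's straight peg (tab within 20 mm of the peg's line sideways); the rear plate stands upright (0.12 rad) and square (0.15 rad) in the clip slot, its bottom edge bearing on the depth stop with over 0.5 N; all released and at rest (all of step 1 and all of step 2 and all of step 3 and contact force between rear_plate and the fingers below 0.1 N and linear speed of each of front_plate, middle_plate, rear_plate below 0.02 m/s); the robot touches nothing.
It fails at once if the depth stop is pressed with more than 15 N (contact force between rear_plate and stop_pad_c0 above 15 N).
It fails at once if a hook is loaded with more than 25 N (contact force between anything else and full_hook above 25 N or contact force between anything else and spare_hook above 25 N).
It fails at once if a plate is dropped on the bench (height (world z) of any of front_plate_tab, middle_plate_tab, rear_plate_tab below 0.115 m).
It fails at once if another thing on the bench is moved by more than 20 mm (distance of any of power_brick, amp_cube, backplate, bezel_a, bezel_b, jack_wrench, enclosure from where it was at the start of the episode above 0.02 m).
It also fails if it takes over 70 s, if anything falls off the work surface, if the arm or the gripper's body presses on something with over 40 N, if the wrist force passes 120 N, or if a joint passes its speed limit or range.

ROBOT

A 6-joint arm with a two-finger parallel gripper is mounted at the origin on the work surface. World frame = base frame: x ahead of the robot, y to its left, z up, the work surface at z = 0. Lengths are in mm, angles in rad, forces in N, time in s.
With the tool pointing down it reaches from about 350 to 875 mm from the base axis. Payload 4.2 kg.
Tool frame: the origin (TCP) lies midway between the tips of the shut fingers; the grasp point (between the pads) lies 19 mm behind it (arm.grasp_offset is the distance from the TCP to the grasp point, in mm); z points along the fingers, y is the direction in which the jaws open and shut (so a half turn about z gives the same grasp; the last joint's range is limited). The gripper opens to 85 mm and grips with 20 to 120 N. Pads are 22 mm wide; open, the fingers measure 114 mm over their backs; the gripper's body (76 mm by 85 mm) begins 54 mm behind the grasp point. The pads swing forward as they close: fully open they stand 13 mm farther back than shut.
Start: joints at [-1.002, 0.385, 0.008, 0, -1.194, -0.259], TCP at [190.558, -595.22, 231.312] pointing down, gripper open.
Joint ranges: [-3.14, 3.14], [-1.21, 2.06], [-1.07, 1.41], [-3.16, 2.05], [-2.99, -0.16], [-3.1, 3.1]. Speed limits (rad/s): [2.79, 2.79, 3.14, 3.14, 3.14, 3.14].

INTERFACE

Orientations are given as a unit quaternion [x, y, z, w].
In Python, from bench import arm gives the robot as it stands.
- The arm moves only by the tool move_arm, never from a script. Its argument "moves" is a list of rows, each an object with "gripper": the gripper's target within -1 to 1 (fully open at 1, half-way at 0, shut at -1); "xyz": the shift along the tool's x, y, z in cm, a list of three; "angular": the turn, a rotation vector about the tool's x, y, z in rad, a list of three. In form: [{"gripper": gripper, "xyz": [dx, dy, dz], "angular": [wx, wy, wz]}, ...]. A call has 1 to 10 rows; each row is the pose to reach, as a shift and turn from the pose commanded when the call began, along the tool's axes at that moment; what a row does not reach only later rows make up. A row lasts 1/8 s, in which the tool goes at most 62.5 mm and 10.7 degrees, less where a joint would pass 70% of its speed; a pose out of reach is approached as far as the arm can. A call with a gripper value outside its range is refused whole. The fingers move at their own pace and stop on an object; the grip force is fixed at half the most. Time passes only in rows, so rows that repeat a pose let the fingers close. It gives the time, the measured TCP pose, the force and the opening at its end, in the units of the state.
- arm.read_state(): the state, without advancing time (a new reading comes with each control period).
- arm.get_image(name): name is "side" or "top" or "wrist"; returns (picture, depth): 400x640x3 uint8, blue, green, red; 400x640 float32, mm along the optical axis (not along the pixel's ray), 0 where there is no reading.
- arm.get_calibration(name): a dict with "camera_matrix" (3x3 intrinsics, pixels), "k1" (the pictures are not rectified: a ray, as slopes to the right and down, at radius r is drawn at 1 + k1 r^2 times it, then the intrinsics apply), "R" (3x3) and "t" (3): a world point X has camera coordinates R X + t. Camera axes: x right, y down, z forward; pixel columns grow to the right and rows downward; lengths in mm; the calibration is good to about 2 mm. A picture is of the moment at which its call begins: read the wrist's pose just before it. get_calibration takes no time and is no camera call; for the wrist camera it gives the pose at the moment of the call.
- arm.job_done(): hands the job in, once; it reports no verdict.
The state is a dict: "clock": time; "joints": joint angles; "joint_vel": joint speeds; "joint_efforts": joint torques, N m; "position": TCP position; "ee_rot": TCP orientation; "contact_force": force on the tool from outside, world axes, zero at the start; "wrist_torque": the same for the moment, N m; "gripper_width": finger opening in mm.
Only numpy, scipy, OpenCV 4.12 (cv2) and the standard library are available. Lean on these libraries where they do the work, as an engineer would, in place of code of your own. Each camera call takes 0.05 s, during which the arm holds its last target. There are 200 camera calls.

## Working session

There is one attempt and no reset: what is moved stays moved. The work goes in short steps, Python scripts to look and compute and a tool call to move; the robot and the scene stay as the last step left them, time stands still between calls to the robot, and variables do not carry over. Pictures are saved under pics/ and viewed, about 8 in all and at most 12, crops included, and the job is handed in when it is done.

Besides the shell and the picture viewer there is one more tool, called by a JSON object that holds its "fn" and its "kwargs". move_arm: Moves the arm, as the interface text tells. Its arguments: {"type":"object","properties":{"moves":{"type":"array","items":{"type":"object","properties":{"gripper":{"type":"number"},"xyz":{"type":"array","items":{"type":"number"}},"angular":{"type":"array","items":{"type":"number"}}}}}},"required":["moves"]}

```bash
ls; mkdir -p pics
python3 - <<'E'
from bench import arm
import cv2,numpy as np
print(arm.read_state(), arm.grasp_offset)
for n in ["side","top"]:
    im,d=arm.get_image(n); c=arm.get_calibration(n)
    np.savez(f"{n}0.npz",im=im,d=d,**{k:np.array(v) for k,v in c.items()})
    cv2.imwrite(f"pics/{n}0.png",im); print(n,c)
E
```

```text
pics
{'clock': 0.0, 'joints': array([-1.00240296e+00,  3.85495055e-01,  6.63217331e-03, -5.31717310e-04,
       -1.19400496e+00, -2.58588050e-01]), 'joint_vel': array([-8.35234117e-04,  1.36597943e-03,  5.45165615e-05, -1.13235720e-03,
        2.30406032e-04,  3.72294601e-03]), 'joint_efforts': array([-6.90831669e-06, -3.92286158e+01,  1.88395482e+01,  4.18580979e+00,
       -4.74885106e-03, -2.51515911e-05]), 'position': array([ 190.38338703, -594.67629575,  230.25634365]), 'ee_rot': array([-1.54186937e-01,  9.88041120e-01,  1.04775501e-03, -1.89892889e-04]), 'contact_force': array([-0.75723465, -0.28443871, -0.56301457]), 'wrist_torque': array([-0.02583198,  0.02036646, -0.0044385 ]), 'gripper_width': 85.41156671570647} 18.700000000000003
side {'camera_matrix': array([[451.58727777,   0.        , 320.30138543],
       [  0.        , 451.58727777, 193.74774713],
       [  0.        ,   0.        ,   1.        ]]), 'k1': 0.012762091477358014, 'R': array([[-0.92152672, -0.38819146,  0.00979241],
       [-0.20248716,  0.45886027, -0.86512785],
       [ 0.33134189, -0.79922127, -0.50145578]]), 't': array([522.18199691, 191.48299199, 989.51535787])}
top {'camera_matrix': array([[406.17698753,   0.        , 317.69815535],
       [  0.        , 406.17698753, 201.20804744],
       [  0.        ,   0.        ,   1.        ]]), 'k1': -0.0717308486330988, 'R': array([[ 0.02244087, -0.99952317,  0.02120955],
       [-0.99489335, -0.02441506, -0.09793435],
       [ 0.09840548, -0.01890351, -0.99496684]]), 't': array([-7.78454703e-01,  5.86346029e+02,  8.50275447e+02])}
```

View pics/top0.png

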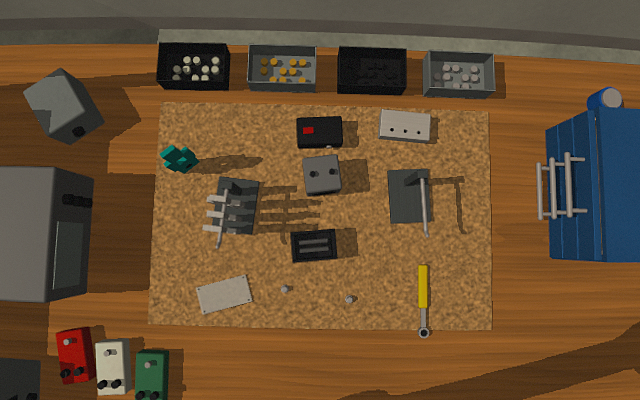

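View pics/side0.png

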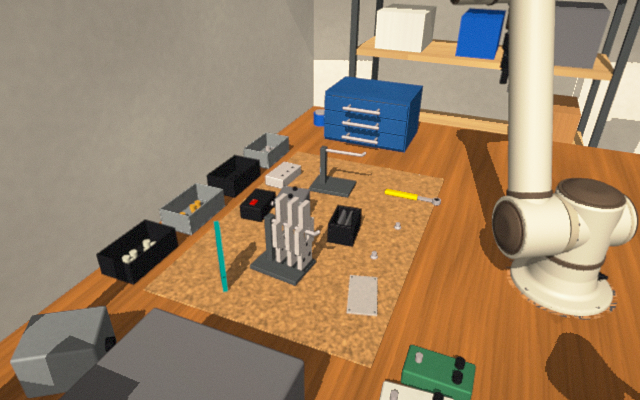

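The top view shows the full hook with three plates at about (232,210), the spare hook at (415,200) and the clip at (315,246). The turquoise plate at (178,158) is the decoy. Next I fit these from the depth image.

```bash
cat > h.py <<'E'
import numpy as np,cv2
def cloud(d,K,k1,R,t):
    v,u=np.mgrid[:d.shape[0],:d.shape[1]].astype(float)
    p=cv2.undistortPoints(np.stack([u.ravel(),v.ravel()],1)[:,None],K,np.array([k1,0,0,0.]))[:,0]
    P=np.c_[p,np.ones(len(p))]*d.ravel()[:,None]
    W=(P-t)@R
    W[d.ravel()<=0]=np.nan
    return W.reshape(*d.shape,3)
def load(n):
    z=np.load(n+'.npz'); return z['im'],cloud(z['d'],z['K'] if 'K' in z else z['camera_matrix'],float(z['k1']),z['R'],z['t'])
def rect(p):
    (c,s,a)=cv2.minAreaRect(p[:,:2].astype(np.float32)); return np.round(c,1),np.round(s,1),round(a,1)
E
python3 - <<'E'
from h import *
im,W=load('top0')
z=W[...,2]
def comps(name,lo,hi,box,mn=8):
    m=np.zeros(z.shape,np.uint8);r0,r1,c0,c1=box
    m[r0:r1,c0:c1]=((z>lo)&(z<hi))[r0:r1,c0:c1]
    n,l=cv2.connectedComponents(m)
    for i in range(1,n):
        p=W[l==i]
        if len(p)>=mn: 
            ys,xs=np.where(l==i); print(name,len(p),'px',xs.mean().round(),ys.mean().round(),rect(p),'zmed',np.median(p[:,2]).round(1),p.mean(0).round(1))
comps('plates',165,200,(150,260,190,290))
comps('fullpeg',105,150,(150,260,190,290))
comps('sparepeg',105,150,(150,260,370,450))
comps('sparebase',4,20,(150,260,370,450))
comps('fullbase',4,20,(150,260,190,290))
comps('clip',40,70,(220,270,280,350))
comps('box',20,90,(90,205,280,350))
comps('turq',20,200,(130,190,150,210))
print('mat',np.median(z[280:320,260:330]))
b=im[150:270,190:450]; cv2.imwrite('pics/c1.png',cv2.resize(b,None,fx=3,fy=3,interpolation=cv2.INTER_CUBIC))
E
```

```text
plates 125 px 218.0 199.0 (array([571.8, 194.3]), array([30.9, 10.2]), 85.0) zmed 185.2 [571.2 193.  183.3]
plates 117 px 216.0 214.0 (array([543.3, 197. ]), array([30.9, 10. ]), 84.0) zmed 185.7 [542.9 195.5 184. ]
plates 113 px 214.0 229.0 (array([517.7, 199.9]), array([31. ,  9.9]), 84.7) zmed 185.3 [517.6 198.1 184.3]
fullpeg 141 px 227.0 187.0 (array([597.5, 191.9]), array([20.8, 30.3]), 86.2) zmed 127.3 [600.1 190.1 125.6]
fullpeg 149 px 227.0 204.0 (array([563.8, 195.2]), array([62.3, 25.1]), 85.3) zmed 133.7 [566.7 187.8 129.4]
fullpeg 57 px 232.0 218.0 (array([541.1, 177.4]), array([14.1,  9.9]), 84.1) zmed 135.6 [540.8 176.  132.4]
fullpeg 37 px 222.0 222.0 (array([533.2, 196.3]), array([11.1, 19.3]), 51.1) zmed 122.9 [531.7 197.2 123.7]
fullpeg 12 px 203.0 227.0 (array([520.5, 230.2]), array([3.1, 9.6]), 85.2) zmed 135.8 [520.8 230.1 135.9]
fullpeg 67 px 232.0 231.0 (array([515.4, 177.2]), array([16. ,  9.8]), 83.4) zmed 135.0 [515.3 176.3 132.6]
fullpeg 66 px 219.0 240.0 (array([497.1, 202. ]), array([ 8.3, 29.2]), 84.2) zmed 123.9 [497.7 201.2 124.9]
sparepeg 373 px 423.
[... 13023 characters left out ...]
 255.2]), array([ 6.6, 17.6]), 1.6) zmed 4.6 [458.2 254.8   5.1]
clip 505 px 313.0 246.0 (array([490.8,  21. ]), array([64.1, 93.9]), 6.3) zmed 57.2 [490.6  20.6  56.7]
clip 109 px 313.0 242.0 (array([498.9,  21.4]), array([ 7.8, 59.1]), 6.5) zmed 54.4 [499.   21.5  53.4]
clip 113 px 313.0 249.0 (array([482.9,  20.8]), array([ 7.9, 58.7]), 6.4) zmed 54.3 [483.   20.6  53.2]
box 1396 px 319.0 132.0 (array([737.7,  13.9]), array([ 66.2, 100. ]), 3.4) zmed 45.3 [736.2  13.7  44.2]
box 1402 px 322.0 175.0 (array([639.5,   7.1]), array([76.7, 75.2]), 8.9) zmed 78.1 [636.2   7.2  76.1]
turq 679 px 178.0 158.0 (array([661.5, 300.7]), array([12.8, 55.8]), 39.9) zmed 101.6 [659.9 298.1  97.7]
mat nan
```

View pics/c1.png

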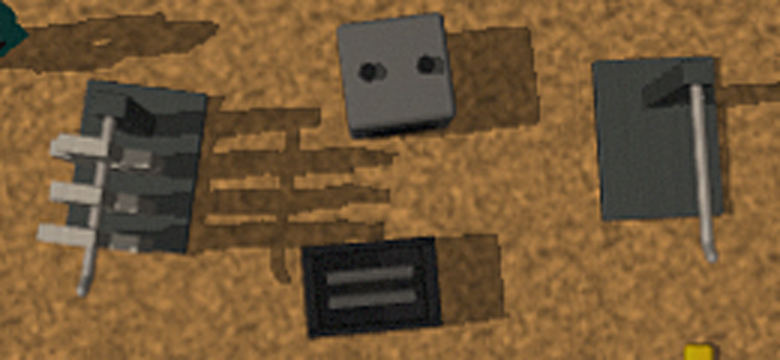

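```bash
cat >> h.py <<'E'
from scipy.spatial.transform import Rotation as Rot
def plan(cur,tgt):
    """cur/tgt = (x,y,z,yaw deg) of tool, y axis at 90+yaw; prints tool-frame cm and rad about z"""
    c=np.array(cur,float);t=np.array(tgt,float);a=np.radians(c[3])
    X=np.array([-np.cos(a),-np.sin(a),0]);Y=np.array([-np.sin(a),np.cos(a),0]);Z=np.array([0,0,-1.])
    d=(t-c)[:3]/10
    print(np.round([d@X,d@Y,d@Z],2),'wz',round(-np.radians(t[3]-c[3]),3))
def yaw(q): 
    y=Rot.from_quat(q).as_matrix()[:,1]; return np.degrees(np.arctan2(-y[0],y[1]))
E
python3 - <<'E'
from h import *
from bench import arm
im,W=load('top0'); z=W[...,2]
m=np.zeros(z.shape,bool); m[150:245,395:450]=True
m&=(z>105)&(z<140)
p=W[m]
for lo in range(495,650,10):
    q=p[(p[:,0]>=lo)&(p[:,0]<lo+10)]
    if len(q): print(lo,len(q),q[:,0].min().round(1),q[:,0].max().round(1),'y',q[:,1].min().round(1),q[:,1].max().round(1),np.median(q[:,1]).round(1),'z',np.percentile(q[:,2],90).round(1))
m2=np.zeros(z.shape,bool); m2[150:245,370:450]=True; m2&=(z>11)&(z<20); print('base',rect(W[m2]))
s=arm.read_state(); print(s['position'],yaw(s['ee_rot']))
plan((190.6,-595.2,231.3,17.7),(450,-190,330,0))
print(arm.get_calibration('wrist'))
E
```

```text
505 5 512.3 514.3 y -200.0 -193.5 -195.6 z 133.1
515 23 516.1 523.9 y -200.5 -192.4 -195.5 z 131.9
525 20 525.8 533.7 y -198.7 -192.3 -195.1 z 125.6
535 22 535.4 545.0 y -198.5 -191.0 -194.2 z 126.3
545 24 545.1 554.9 y -198.3 -190.5 -193.5 z 126.5
555 21 555.1 564.9 y -196.3 -189.9 -192.6 z 125.9
565 23 566.5 574.8 y -196.6 -188.6 -192.2 z 126.1
575 20 576.1 584.3 y -194.3 -188.5 -191.2 z 126.2
585 20 586.0 594.1 y -194.3 -187.8 -190.9 z 126.3
595 23 595.7 604.0 y -194.9 -187.0 -190.0 z 126.1
605 20 605.9 613.8 y -192.6 -186.5 -189.3 z 126.4
615 21 615.1 624.0 y -192.7 -185.6 -188.4 z 126.2
625 73 625.1 634.9 y -199.2 -177.3 -185.4 z 130.8
635 58 635.1 642.9 y -200.6 -176.9 -185.5 z 131.2
base (array([ 605.2, -190.2]), array([120.4,  91.6]), 4.3)
[ 190.38996704 -594.73485618  230.30276203] 17.742862755214915
[-37.03  30.72  -9.87] wz 0.309
{'camera_matrix': array([[284.82926895,   0.        , 318.01119222],
       [  0.        , 284.82926895, 193.49585062],
       [  0.        ,   0.        ,   1.        ]]), 'k1': -0.029965538803353942, 'R': array([[-0.30413664,  0.9526272 ,  0.00152227],
       [ 0.90301756,  0.28778853,  0.31896246],
       [ 0.30341422,  0.09838281, -0.94776613]]), 't': array([625.00570121, -40.85733182, 379.61621546])}
```

{"fn": "move_arm", "kwargs": {"moves": [{"gripper": 1, "xyz": [-4, 3, -1], "angular": [0, 0, 0.03]}, {"gripper": 1, "xyz": [-8, 6, -2], "angular": [0, 0, 0.06]}, {"gripper": 1, "xyz": [-12, 9, -3], "angular": [0, 0, 0.09]}, {"gripper": 1, "xyz": [-16, 12, -4], "angular": [0, 0, 0.12]}, {"gripper": 1, "xyz": [-20, 15, -5], "angular": [0, 0, 0.15]}, {"gripper": 1, "xyz": [-24, 18, -6], "angular": [0, 0, 0.18]}, {"gripper": 1, "xyz": [-28, 21, -7], "angular": [0, 0, 0.21]}, {"gripper": 1, "xyz": [-32, 24, -8], "angular": [0, 0, 0.25]}, {"gripper": 1, "xyz": [-36, 27, -9], "angular": [0, 0, 0.28]}, {"gripper": 1, "xyz": [-40, 30, -10], "angular": [0, 0, 0.309]}]}}

```text
clock: 1.35
position: [480.5, -186.0, 331.4]
ee_rot: [0.0, 1.0, 0.0, -0.0]
contact_force: [0.6, -0.5, 0.5]
gripper_width: 85.2
```

```bash
cat >> h.py <<'E'
def snap(n,name):
    from bench import arm
    s=arm.read_state(); c=arm.get_calibration(n); im,d=arm.get_image(n)
    np.savez(name+'.npz',im=im,d=d,**{k:np.array(v) for k,v in c.items()}); cv2.imwrite(f'pics/{name}.png',im)
    print(s['clock'],s['position'].round(1),round(yaw(s['ee_rot']),2),s['contact_force'].round(1)); return im,cloud(d,c['camera_matrix'],c['k1'],np.array(c['R']),np.array(c['t']))
E
python3 - <<'E'
from h import *
im,W=snap('wrist','w1'); z=W[...,2]
m=(z>112)&(z<145)&(abs(W[...,1]+190)<40)&(W[...,0]>480)&(W[...,0]<670)
p=W[m]; print(len(p))
for lo in range(495,660,10):
    q=p[(p[:,0]>=lo)&(p[:,0]<lo+10)]
    if len(q): print(lo,len(q),q[:,0].min().round(1),q[:,0].max().round(1),'y',q[:,1].min().round(1),q[:,1].max().round(1),np.median(q[:,1]).round(1),'z',np.percentile(q[:,2],90).round(1))
g=(abs(W[...,1]+190)<120)&(abs(W[...,0]-480)<25); print('mat z',np.nanmedian(z[g]))
plan((479,-192.3,331,0),(480,200,300,-5.9))
E
```

```text
1.35 [ 480.5 -186.   331.4] -0.0 [ 0.6 -0.5  0.5]
640
505 20 510.9 514.8 y -199.8 -193.5 -196.6 z 132.0
515 32 515.1 524.9 y -200.0 -192.3 -196.0 z 131.1
525 43 525.1 534.9 y -199.0 -192.3 -195.0 z 124.1
535 42 535.1 544.8 y -197.8 -191.1 -194.4 z 123.9
545 40 545.5 554.4 y -197.9 -191.1 -193.8 z 124.1
555 41 555.1 564.7 y -196.6 -189.8 -192.5 z 124.2
565 37 565.0 574.7 y -196.7 -188.5 -192.6 z 124.3
575 40 575.0 584.6 y -195.4 -188.5 -191.9 z 124.2
585 35 585.3 595.0 y -195.4 -187.1 -191.3 z 124.0
595 39 595.3 604.6 y -194.2 -187.1 -189.9 z 124.3
605 33 605.0 614.6 y -194.2 -185.7 -190.0 z 124.9
615 37 615.3 624.7 y -192.9 -185.7 -188.6 z 124.2
625 136 625.3 634.8 y -198.8 -178.5 -188.6 z 128.6
635 65 635.3 643.7 y -198.6 -178.4 -188.6 z 128.9
mat z 407.03660898351393
[-0.1  39.23  3.1 ] wz 0.103
```

{"fn": "move_arm", "kwargs": {"moves": [{"gripper": 1, "xyz": [0, 4, 0], "angular": [0, 0, 0]}, {"gripper": 1, "xyz": [0, 9, 0], "angular": [0, 0, 0]}, {"gripper": 1, "xyz": [0, 14, 0.5], "angular": [0, 0, 0.02]}, {"gripper": 1, "xyz": [0.5, 19, 1], "angular": [0, 0, 0.04]}, {"gripper": 1, "xyz": [0.5, 24, 1.5], "angular": [0, 0, 0.06]}, {"gripper": 1, "xyz": [1, 29, 2], "angular": [0, 0, 0.08]}, {"gripper": 1, "xyz": [1, 34, 2.5], "angular": [0, 0, 0.1]}, {"gripper": 1, "xyz": [1, 38.7, 3], "angular": [0, 0, 0.103]}, {"gripper": 1, "xyz": [1, 38.7, 3], "angular": [0, 0, 0.103]}]}}

```text
clock: 2.52
position: [469.2, 201.7, 299.9]
ee_rot: [0.049, 0.999, -0.001, -0.001]
contact_force: [0.4, -1.2, 0.5]
gripper_width: 85.6
```

Run:
```python
from h import *
from bench import arm
im,W=snap('wrist','w2'); z=W[...,2]
m=((z>178)&(z<195)&(abs(W[...,1]-197)<30)&(W[...,0]>490)&(W[...,0]<600)).astype(np.uint8)
n,l=cv2.connectedComponents(m)
for i in range(1,n):
    p=W[l==i]
    if len(p)>15: print(len(p),rect(p),np.median(p[:,2]))
m=(z>108)&(z<135)&(abs(W[...,1]-205)<15)&(W[...,0]>470)&(W[...,0]<510)
p=W[m]; print('tip',p.min(0),p.max(0))
q=arm.read_state()['position']
plan((*q,-5.9),(517.7,199.9,146,-5.9))
```

```text
2.525 [469.2 201.7 299.9] -5.64 [ 0.4 -1.2  0.5]
345 (array([517.5, 199.7]), array([28.3, 11.6]), 84.5) 184.09992697769056
337 (array([542.6, 197.1]), array([29.1, 11.1]), 82.9) 184.14869740604254
299 (array([571.5, 194.6]), array([28.1, 11.3]), 85.6) 184.11377018092057
tip [480.73786441 197.4344241  118.53163645] [509.92893162 207.07134838 131.58449037]
[-4.82  0.45 15.44] wz -0.0
```

View pics/w2.png

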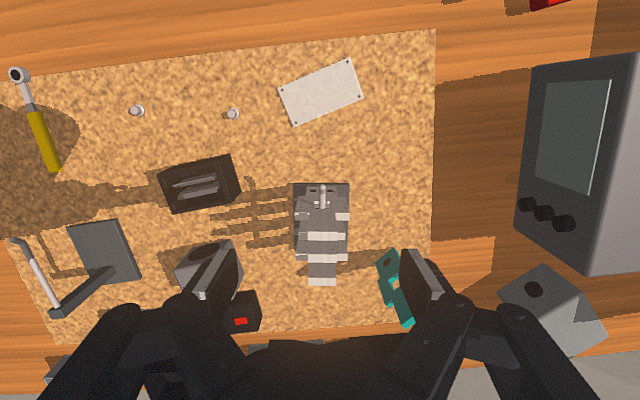

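{"fn": "move_arm", "kwargs": {"moves": [{"gripper": 1, "xyz": [-4.8, 0.4, 3], "angular": [0, 0, 0.004]}, {"gripper": 1, "xyz": [-4.8, 0.4, 8], "angular": [0, 0, 0.004]}, {"gripper": 1, "xyz": [-4.8, 0.4, 12], "angular": [0, 0, 0.004]}, {"gripper": 1, "xyz": [-4.8, 0.4, 15], "angular": [0, 0, 0.004]}, {"gripper": 1, "xyz": [-4.8, 0.4, 15.4], "angular": [0, 0, 0.004]}, {"gripper": -1, "xyz": [-4.8, 0.4, 15.4], "angular": [0, 0, 0.004]}, {"gripper": -1, "xyz": [-4.8, 0.4, 15.4], "angular": [0, 0, 0.004]}, {"gripper": -1, "xyz": [-4.8, 0.4, 15.4], "angular": [0, 0, 0.004]}, {"gripper": -1, "xyz": [-4.8, 0.4, 15.4], "angular": [0, 0, 0.004]}, {"gripper": -1, "xyz": [-4.8, 0.4, 15.4], "angular": [0, 0, 0.004]}]}}

```text
clock: 3.82
position: [518.5, 198.9, 148.3]
ee_rot: [0.053, 0.999, 0.0, 0.001]
contact_force: [0.0, -0.4, 3.7]
gripper_width: 29.0
```

{"fn": "move_arm", "kwargs": {"moves": [{"gripper": -1, "xyz": [0, 0, -0.7], "angular": [0, 0, 0]}, {"gripper": -1, "xyz": [0, 0, -1.4], "angular": [0, 0, 0]}, {"gripper": -1, "xyz": [0, 0, -1.4], "angular": [0, 0, 0]}]}}

```text
clock: 4.2
position: [517.9, 198.6, 161.5]
ee_rot: [0.053, 0.999, 0.0, 0.0]
contact_force: [0.2, 0.2, -2.8]
gripper_width: 29.2
```

{"fn": "move_arm", "kwargs": {"moves": [{"gripper": -1, "xyz": [1, 0, -0.1], "angular": [0, 0, 0]}, {"gripper": -1, "xyz": [2.2, 0, -0.1], "angular": [0, 0, 0]}, {"gripper": -1, "xyz": [3.5, 0, -0.1], "angular": [0, 0, 0]}, {"gripper": -1, "xyz": [5, 0, -0.1], "angular": [0, 0, 0]}, {"gripper": -1, "xyz": [6.5, 0, -0.1], "angular": [0, 0, 0]}, {"gripper": -1, "xyz": [6.5, 0, -0.1], "angular": [0, 0, 0]}]}}

```text
clock: 4.95
position: [452.1, 205.5, 162.6]
ee_rot: [0.052, 0.999, 0.0, -0.0]
contact_force: [0.0, -0.2, -2.2]
gripper_width: 28.9
```

Run:
```python
from h import *
im,W=snap('side','s1')
cv2.imwrite('pics/s1c.png',cv2.resize(im[150:330,200:420],None,fx=3,fy=3,interpolation=cv2.INTER_CUBIC))
z=W[...,2]
m=(abs(W[...,1]-206)<45)&(W[...,0]<475)&(W[...,0]>440)&(z<175)&(z>20)
print('plate',W[m].min(0),W[m].max(0), np.median(W[m],0), np.percentile(W[m][:,2],[1,2,5]))
# target above spare tip: hook frame x=-155
o=np.array([635,-188.2]);a=np.radians(4.4);u=np.array([np.cos(a),np.sin(a)])
print('pre',o-160*u,'front place',o-38*u,'mid place',o-76*u)
from bench import arm
s=arm.read_state();q=s['position']; plan((*q,yaw(s['ee_rot'])),(*(o-160*u),q[2],4.4))
```

```text
4.95 [452.1 205.5 162.6] -6.0 [ 0.  -0.2 -2.2]
plate [440.26124025 175.03607672  43.3578006 ] [463.41655984 242.60936377 174.93826973] [449.22815083 218.91467066 114.99348792] [45.41261585 48.14478234 52.86815031]
pre [ 475.47155964 -200.4750445 ] front place [ 597.11199542 -191.11532307] mid place [ 559.22399083 -194.03064614]
[ -6.5  -40.16   0.  ] wz -0.182
```

View pics/s1c.png

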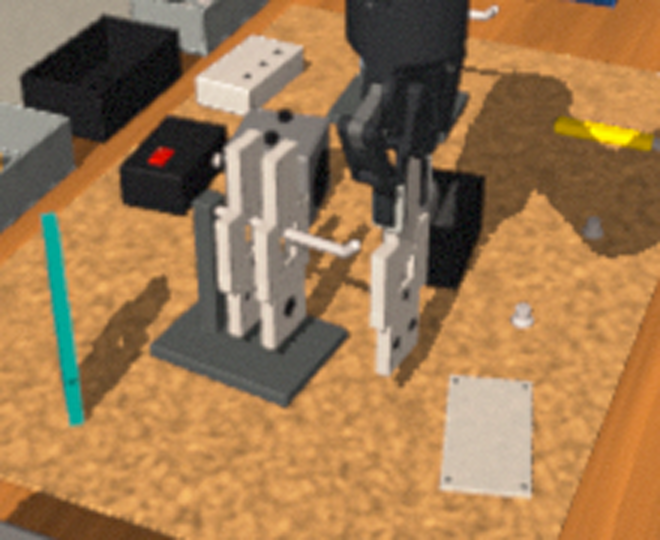

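Side view: the two-hole plate is clear of the tip, at crop (395,290), and two plates remain on the hook.

{"fn": "move_arm", "kwargs": {"moves": [{"gripper": -1, "xyz": [0, -0.5, -3], "angular": [0, 0, 0]}, {"gripper": -1, "xyz": [-0.4, -3, -5.5], "angular": [0, 0, -0.01]}, {"gripper": -1, "xyz": [-1.2, -8, -5.5], "angular": [0, 0, -0.03]}, {"gripper": -1, "xyz": [-2, -13.5, -5.5], "angular": [0, 0, -0.06]}, {"gripper": -1, "xyz": [-3, -19, -5.5], "angular": [0, 0, -0.09]}, {"gripper": -1, "xyz": [-4, -24.5, -5.5], "angular": [0, 0, -0.12]}, {"gripper": -1, "xyz": [-5, -30, -5.5], "angular": [0, 0, -0.15]}, {"gripper": -1, "xyz": [-5.8, -35, -5.5], "angular": [0, 0, -0.17]}, {"gripper": -1, "xyz": [-6.5, -38.5, -5.5], "angular": [0, 0, -0.182]}, {"gripper": -1, "xyz": [-6.5, -40.2, -5.5], "angular": [0, 0, -0.182]}]}}

```text
clock: 6.25
position: [475.5, -203.2, 217.0]
ee_rot: [-0.037, 0.999, -0.0, -0.0]
contact_force: [0.4, -0.3, -2.5]
gripper_width: 29.0
```

{"fn": "move_arm", "kwargs": {"moves": [{"gripper": -1, "xyz": [0, 0, 3], "angular": [0, 0, 0]}, {"gripper": -1, "xyz": [0, 0, 5.5], "angular": [0, 0, 0]}, {"gripper": -1, "xyz": [0, 0, 5.5], "angular": [0, 0, 0]}]}}

```text
clock: 6.62
position: [473.9, -200.7, 160.6]
ee_rot: [-0.038, 0.999, 0.001, -0.002]
contact_force: [0.2, 0.4, -1.7]
gripper_width: 29.0
```

Run:
```python
from h import *
im,W=snap('side','s2')
z=W[...,2]
m=(abs(W[...,1]+200)<50)&(W[...,0]<490)&(W[...,0]>455)&(z<175)&(z>20)
print('plate',np.percentile(W[m],[1,50,99],axis=0), len(W[m]))
cv2.imwrite('pics/s2c.png',cv2.resize(im[110:240,280:460],None,fx=4,fy=4,interpolation=cv2.INTER_CUBIC))
```

```text
6.625 [ 473.9 -200.7  160.6] 4.34 [ 0.2  0.4 -1.7]
plate [[ 464.83320314 -229.89045205   44.04907232]
 [ 470.92458795 -178.44260278  115.23692321]
 [ 483.37623423 -164.32671562  174.43346418]] 315
```

View pics/s2c.png

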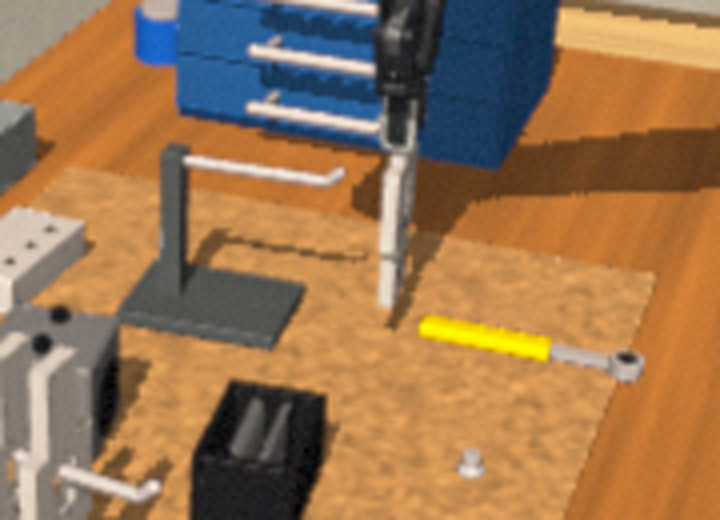

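The plate is in front of the spare hook's tip, which is at crop (340,175), and in line with the peg.

{"fn": "move_arm", "kwargs": {"moves": [{"gripper": -1, "xyz": [0, 0, -0.2], "angular": [0, 0, 0]}, {"gripper": -1, "xyz": [-1.5, 0, -0.2], "angular": [0, 0, 0]}, {"gripper": -1, "xyz": [-3, 0, -0.2], "angular": [0, 0, 0]}, {"gripper": -1, "xyz": [-4.5, 0, -0.2], "angular": [0, 0, 0]}, {"gripper": -1, "xyz": [-6, 0, -0.2], "angular": [0, 0, 0]}, {"gripper": -1, "xyz": [-6, 0, -0.2], "angular": [0, 0, 0]}]}}

```text
clock: 7.42
position: [536.4, -196.5, 163.9]
ee_rot: [-0.038, 0.999, -0.0, -0.0]
contact_force: [-0.7, -0.3, -2.3]
gripper_width: 29.0
```

{"fn": "move_arm", "kwargs": {"moves": [{"gripper": -1, "xyz": [-2, 0, 0], "angular": [0, 0, 0]}, {"gripper": -1, "xyz": [-4, 0, 0], "angular": [0, 0, 0]}, {"gripper": -1, "xyz": [-6, 0, 0], "angular": [0, 0, 0]}, {"gripper": -1, "xyz": [-6, 0, 0.6], "angular": [0, 0, 0]}, {"gripper": -1, "xyz": [-6, 0, 1.0], "angular": [0, 0, 0]}, {"gripper": -1, "xyz": [-6, 0, 1.0], "angular": [0, 0, 0]}]}}

```text
clock: 8.18
position: [593.7, -192.2, 153.7]
ee_rot: [-0.038, 0.999, 0.0, -0.001]
contact_force: [-0.6, -0.3, -3.0]
gripper_width: 29.0
```

{"fn": "move_arm", "kwargs": {"moves": [{"gripper": -1, "xyz": [0, 0, 0.15], "angular": [0, 0, 0]}, {"gripper": -1, "xyz": [0, 0, 0.3], "angular": [0, 0, 0]}, {"gripper": -1, "xyz": [0, 0, 0.3], "angular": [0, 0, 0]}]}}

```text
clock: 8.55
position: [594.8, -192.1, 151.3]
ee_rot: [-0.038, 0.999, 0.0, -0.0]
contact_force: [-0.3, 0.1, -1.8]
gripper_width: 29.4
```

{"fn": "move_arm", "kwargs": {"moves": [{"gripper": -1, "xyz": [0, 0, 0.15], "angular": [0, 0, 0]}, {"gripper": -1, "xyz": [0, 0, 0.3], "angular": [0, 0, 0]}, {"gripper": -1, "xyz": [0, 0, 0.3], "angular": [0, 0, 0]}]}}

```text
clock: 8.93
position: [595.2, -192.2, 149.4]
ee_rot: [-0.038, 0.999, -0.0, 0.0]
contact_force: [-1.5, 0.5, 3.2]
gripper_width: 29.2
```

{"fn": "move_arm", "kwargs": {"moves": [{"gripper": -0.2, "xyz": [0, 0, -0.05], "angular": [0, 0, 0]}, {"gripper": 0.6, "xyz": [0, 0, -0.05], "angular": [0, 0, 0]}, {"gripper": 1, "xyz": [0, 0, -0.05], "angular": [0, 0, 0]}, {"gripper": 1, "xyz": [0, 0, -0.05], "angular": [0, 0, 0]}, {"gripper": 1, "xyz": [0, 0, -3], "angular": [0, 0, 0]}, {"gripper": 1, "xyz": [0, 0, -7], "angular": [0, 0, 0]}, {"gripper": 1, "xyz": [2.5, 0, -11], "angular": [0, 0, 0]}, {"gripper": 1, "xyz": [5.5, 2, -13], "angular": [0, 0, 0]}, {"gripper": 1, "xyz": [7.5, 7, -13], "angular": [0, 0, 0]}, {"gripper": 1, "xyz": [7.5, 7, -13], "angular": [0, 0, 0]}]}}

```text
clock: 10.18
position: [513.5, -126.2, 279.4]
ee_rot: [-0.039, 0.999, 0.0, 0.001]
contact_force: [0.6, 0.2, -0.3]
gripper_width: 86.0
```

Run:
```python
from h import *
from bench import arm
im,W=snap('top','t2'); z=W[...,2]
def tabs(W,y0):
    z=W[...,2]
    m=((z>172)&(z<196)&(abs(W[...,1]-y0)<35)&(W[...,0]>490)&(W[...,0]<625)).astype(np.uint8)
    n,l=cv2.connectedComponents(m)
    for i in range(1,n):
        p=W[l==i]
        if len(p)>15: print(len(p),rect(p),np.median(p[:,2]))
tabs(W,-190); tabs(W,197)
s=arm.read_state(); plan((*s['position'],yaw(s['ee_rot'])),(543,197,*([s['position'][2]]),-6))
```

```text
10.175 [ 513.5 -126.2  279.4] 4.51 [ 0.6  0.2 -0.3]
106 (array([571.8, 194.5]), array([30.5, 10. ]), 84.8) 185.97370613702307
76 (array([543.7, 200.4]), array([23.8, 10. ]), 84.0) 186.3407523356609
[-5.37 32.09  0.  ] wz 0.183
```

Run:
```python
from h import *
im,W=snap('side','s3'); z=W[...,2]
for lo in range(30,200,12):
    m=(abs(W[...,1]+190)<45)&(abs(W[...,0]-597)<16)&(z>=lo)&(z<lo+12); p=W[m]
    if len(p): print(lo,len(p),np.percentile(p,[2,98],axis=0).round(0).tolist())
cv2.imwrite('pics/s3c.png',cv2.resize(im[100:260,240:460],None,fx=3.5,fy=3.5,interpolation=cv2.INTER_CUBIC))
```

```text
10.225 [ 514.4 -127.1  279.2] 4.47 [ 0.3  0.7 -0.5]
30 22 [[590.0, -202.0, 33.0], [598.0, -163.0, 42.0]]
42 26 [[589.0, -208.0, 43.0], [597.0, -163.0, 53.0]]
54 28 [[588.0, -209.0, 56.0], [599.0, -164.0, 66.0]]
66 25 [[589.0, -215.0, 66.0], [598.0, -162.0, 78.0]]
78 35 [[588.0, -216.0, 78.0], [598.0, -155.0, 90.0]]
90 42 [[588.0, -213.0, 90.0], [599.0, -154.0, 102.0]]
102 29 [[588.0, -202.0, 103.0], [598.0, -154.0, 114.0]]
114 44 [[583.0, -224.0, 114.0], [611.0, -156.0, 126.0]]
126 43 [[589.0, -220.0, 127.0], [598.0, -158.0, 137.0]]
138 25 [[589.0, -201.0, 138.0], [598.0, -164.0, 150.0]]
150 26 [[589.0, -205.0, 150.0], [601.0, -173.0, 162.0]]
162 28 [[590.0, -207.0, 163.0], [601.0, -172.0, 173.0]]
174 33 [[590.0, -204.0, 174.0], [600.0, -175.0, 186.0]]
186 8 [[590.0, -203.0, 186.0], [598.0, -176.0, 188.0]]
```

View pics/s3c.png

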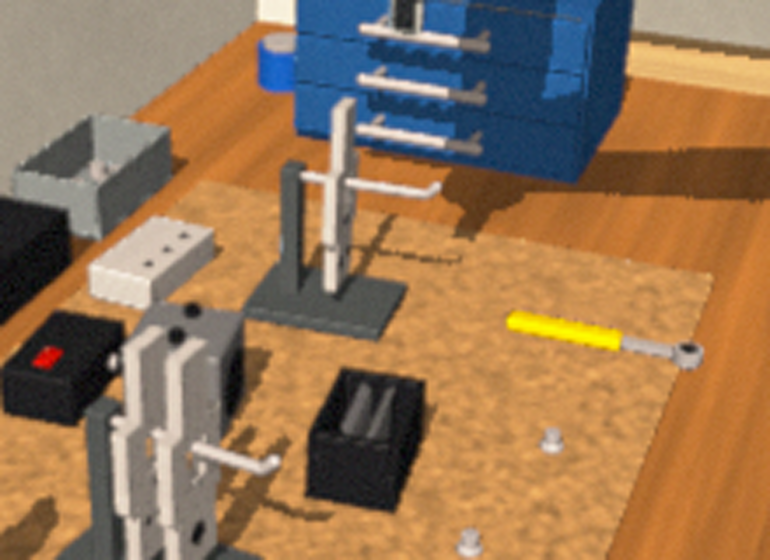

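Side view: the front plate hangs upright on the spare peg at crop (340,190), near the post. Now the middle plate.

{"fn": "move_arm", "kwargs": {"moves": [{"gripper": 1, "xyz": [-0.5, 4, 0], "angular": [0, 0, 0.02]}, {"gripper": 1, "xyz": [-1.5, 9, 0], "angular": [0, 0, 0.05]}, {"gripper": 1, "xyz": [-2.5, 14.5, 0], "angular": [0, 0, 0.08]}, {"gripper": 1, "xyz": [-3.5, 20, 0], "angular": [0, 0, 0.11]}, {"gripper": 1, "xyz": [-4.5, 25.5, 0], "angular": [0, 0, 0.15]}, {"gripper": 1, "xyz": [-5.1, 30, 0], "angular": [0, 0, 0.183]}, {"gripper": 1, "xyz": [-5.4, 32.1, 2], "angular": [0, 0, 0.183]}, {"gripper": 1, "xyz": [-5.4, 32.1, 5], "angular": [0, 0, 0.183]}, {"gripper": 1, "xyz": [-5.4, 32.1, 7], "angular": [0, 0, 0.183]}, {"gripper": 1, "xyz": [-5.4, 32.1, 7], "angular": [0, 0, 0.183]}]}}

```text
clock: 11.52
position: [544.3, 195.2, 205.9]
ee_rot: [0.054, 0.999, -0.002, -0.002]
contact_force: [0.3, 0.9, 1.3]
gripper_width: 85.3
```

Run:
```python
from h import *
from bench import arm
s=arm.read_state(); print(s['position'],yaw(s['ee_rot'])); plan((*s['position'],yaw(s['ee_rot'])),(543,197,149,-6))
```

```text
[544.33197242 195.24394634 205.88329883] -6.205098432352066
[0.15 0.16 5.69] wz -0.004
```

```bash
cat > cmd.py <<'E'
from h import *
FIN=[(-40,30,-10,.309),(1,38.7,3,.103),(-4.8,.4,15.4,.004),(0,0,-1.4,0),(6.5,0,-.1,0),(-6.5,-40.2,-5.5,-.182),(0,0,5.5,0),(-6,0,-.2,0),(-6,0,1,0),(0,0,.3,0),(0,0,.3,0),(7.5,7,-13,0),(-5.4,32.1,7,.183)]
def track(extra=[],start=(190.558,-595.22,231.312,17.74),show=False):
    p=np.array(start,float)
    for dx,dy,dz,w in FIN+extra:
        a=np.radians(p[3]); X=np.array([-np.cos(a),-np.sin(a)]);Y=np.array([-np.sin(a),np.cos(a)])
        p[:2]+=10*(dx*X+dy*Y); p[2]-=10*dz; p[3]-=np.degrees(w)
        if show: print(p.round(1))
    return p
E
python3 - <<'E'
from cmd import *
E
mv cmd.py trk.py
python3 - <<'E'
from trk import *
from bench import arm
p=track(show=True); plan(p,(543,197,149,-6))
print([arm.read_state()['position'].round(1) for _ in range(2)])
E
```

```text
[ 480.1 -187.6  331.3    0. ]
[469.9 199.4 301.3  -5.9]
[518.  198.5 147.3  -6.1]
[518.  198.5 161.3  -6.1]
[453.4 205.4 162.3  -6.1]
[ 475.4 -201.3  217.3    4.3]
[ 475.4 -201.3  162.3    4.3]
[ 535.2 -196.7  164.3    4.3]
[ 595.  -192.2  154.3    4.3]
[ 595.  -192.2  151.3    4.3]
[ 595.  -192.2  148.3    4.3]
[ 514.9 -128.1  278.3    4.3]
[544.5 196.1 208.3  -6.2]
[0.16 0.07 5.93] wz -0.003
[array([544.3, 195.2, 205.9]), array([544.3, 195.2, 205.9])]
```

{"fn": "move_arm", "kwargs": {"moves": [{"gripper": 1, "xyz": [0.15, 0.07, 3], "angular": [0, 0, 0]}, {"gripper": 1, "xyz": [0.15, 0.07, 5.5], "angular": [0, 0, 0]}, {"gripper": 1, "xyz": [0.15, 0.07, 5.9], "angular": [0, 0, 0]}, {"gripper": -1, "xyz": [0.15, 0.07, 5.9], "angular": [0, 0, 0]}, {"gripper": -1, "xyz": [0.15, 0.07, 5.9], "angular": [0, 0, 0]}, {"gripper": -1, "xyz": [0.15, 0.07, 5.9], "angular": [0, 0, 0]}, {"gripper": -1, "xyz": [0.15, 0.07, 5.9], "angular": [0, 0, 0]}, {"gripper": -1, "xyz": [0.15, 0.07, 5.9], "angular": [0, 0, 0]}]}}

```text
clock: 12.52
position: [543.5, 197.2, 150.1]
ee_rot: [0.053, 0.999, 0.0, 0.001]
contact_force: [-0.1, -0.4, 3.1]
gripper_width: 29.1
```

{"fn": "move_arm", "kwargs": {"moves": [{"gripper": -1, "xyz": [0, 0, -0.7], "angular": [0, 0, 0]}, {"gripper": -1, "xyz": [0, 0, -1.4], "angular": [0, 0, 0]}, {"gripper": -1, "xyz": [0, 0, -1.4], "angular": [0, 0, 0]}]}}

```text
clock: 12.9
position: [543.1, 197.2, 163.8]
ee_rot: [0.054, 0.999, 0.0, 0.0]
contact_force: [0.2, -0.5, -2.7]
gripper_width: 29.2
```

{"fn": "move_arm", "kwargs": {"moves": [{"gripper": -1, "xyz": [1.5, 0, 0], "angular": [0, 0, 0]}, {"gripper": -1, "xyz": [3.2, 0, 0], "angular": [0, 0, 0]}, {"gripper": -1, "xyz": [4.8, 0, 0], "angular": [0, 0, 0]}, {"gripper": -1, "xyz": [6.4, 0, 0], "angular": [0, 0, 0]}, {"gripper": -1, "xyz": [8, 0, 0], "angular": [0, 0, 0]}, {"gripper": -1, "xyz": [9.5, 0, -0.2], "angular": [0, 0, 0]}, {"gripper": -1, "xyz": [9.5, 0, -2.5], "angular": [0, 0, 0]}, {"gripper": -1, "xyz": [9.5, 0, -5.5], "angular": [0, 0, 0]}, {"gripper": -1, "xyz": [9.5, 0, -5.5], "angular": [0, 0, 0]}]}}

```text
clock: 14.02
position: [449.4, 208.3, 220.8]
ee_rot: [0.053, 0.999, 0.002, 0.002]
contact_force: [0.0, 0.6, -2.7]
gripper_width: 29.1
```

```bash
sed -i 's/(-5.4,32.1,7,.183)\]/(-5.4,32.1,7,.183),(.15,.07,5.9,0),(0,0,-1.4,0),(9.5,0,-5.5,0)]/' trk.py
python3 - <<'E'
from trk import *
p=track(); print(p)
o=np.array([635,-188.2]);a=np.radians(4.4);u=np.array([np.cos(a),np.sin(a)])
plan(p,(*(o-160*u),p[2],4.4))
E
```

```text
[448.66965924 207.13358788 218.312       -6.15234006]
[ -7.03 -40.24   0.  ] wz -0.184
```

{"fn": "move_arm", "kwargs": {"moves": [{"gripper": -1, "xyz": [-0.6, -3, 0], "angular": [0, 0, -0.01]}, {"gripper": -1, "xyz": [-1.5, -8, 0], "angular": [0, 0, -0.03]}, {"gripper": -1, "xyz": [-2.5, -13.5, 0], "angular": [0, 0, -0.06]}, {"gripper": -1, "xyz": [-3.5, -19, 0], "angular": [0, 0, -0.09]}, {"gripper": -1, "xyz": [-4.5, -24.5, 0], "angular": [0, 0, -0.12]}, {"gripper": -1, "xyz": [-5.5, -30, 0], "angular": [0, 0, -0.15]}, {"gripper": -1, "xyz": [-6.3, -35.5, 0], "angular": [0, 0, -0.18]}, {"gripper": -1, "xyz": [-7, -39, 0.5], "angular": [0, 0, -0.184]}, {"gripper": -1, "xyz": [-7, -40.2, 3], "angular": [0, 0, -0.184]}, {"gripper": -1, "xyz": [-7, -40.2, 5.3], "angular": [0, 0, -0.184]}]}}

```text
clock: 15.28
position: [473.8, -200.7, 163.1]
ee_rot: [-0.037, 0.999, 0.0, -0.001]
contact_force: [1.0, -0.1, -2.4]
gripper_width: 28.8
```

{"fn": "move_arm", "kwargs": {"moves": [{"gripper": -1, "xyz": [0, 0, 0], "angular": [0, 0, 0]}, {"gripper": -1, "xyz": [0, 0, 0], "angular": [0, 0, 0]}, {"gripper": -1, "xyz": [-1.5, 0, 0], "angular": [0, 0, 0]}, {"gripper": -1, "xyz": [-3, 0, 0], "angular": [0, 0, 0]}]}}

```text
clock: 15.78
position: [506.9, -197.5, 166.3]
ee_rot: [-0.039, 0.999, -0.0, 0.001]
contact_force: [0.9, 0.5, -1.9]
gripper_width: 29.0
```

{"fn": "move_arm", "kwargs": {"moves": [{"gripper": -1, "xyz": [-1.5, 0, 0], "angular": [0, 0, 0]}, {"gripper": -1, "xyz": [-3, 0, 0], "angular": [0, 0, 0]}, {"gripper": -1, "xyz": [-4.5, 0, 0], "angular": [0, 0, 0]}, {"gripper": -1, "xyz": [-5.4, 0, 0], "angular": [0, 0, 0]}, {"gripper": -1, "xyz": [-5.4, 0, 0.6], "angular": [0, 0, 0]}, {"gripper": -1, "xyz": [-5.4, 0, 1.1], "angular": [0, 0, 0]}, {"gripper": -1, "xyz": [-5.4, 0, 1.3], "angular": [0, 0, 0]}, {"gripper": -1, "xyz": [-5.4, 0, 1.3], "angular": [0, 0, 0]}]}}

```text
clock: 16.77
position: [558.5, -193.6, 152.2]
ee_rot: [-0.038, 0.999, 0.0, -0.0]
contact_force: [-0.3, -0.1, -1.2]
gripper_width: 29.0
```

{"fn": "move_arm", "kwargs": {"moves": [{"gripper": -1, "xyz": [0, 0, 0.15], "angular": [0, 0, 0]}, {"gripper": -1, "xyz": [0, 0, 0.25], "angular": [0, 0, 0]}, {"gripper": -1, "xyz": [0, 0, 0.25], "angular": [0, 0, 0]}]}}

```text
clock: 17.15
position: [559.0, -193.6, 150.5]
ee_rot: [-0.038, 0.999, -0.0, 0.0]
contact_force: [0.4, 0.2, 1.4]
gripper_width: 29.2
```

{"fn": "move_arm", "kwargs": {"moves": [{"gripper": -0.2, "xyz": [0, 0, 0], "angular": [0, 0, 0]}, {"gripper": 0.6, "xyz": [0, 0, 0], "angular": [0, 0, 0]}, {"gripper": 1, "xyz": [0, 0, 0], "angular": [0, 0, 0]}, {"gripper": 1, "xyz": [0, 0, 0], "angular": [0, 0, 0]}, {"gripper": 1, "xyz": [0, 0, -3], "angular": [0, 0, 0]}, {"gripper": 1, "xyz": [0, 0, -7], "angular": [0, 0, 0]}, {"gripper": 1, "xyz": [2, 0, -11], "angular": [0, 0, 0]}, {"gripper": 1, "xyz": [4, 3, -13], "angular": [0, 0, 0]}, {"gripper": 1, "xyz": [4, 7, -13], "angular": [0, 0, 0]}, {"gripper": 1, "xyz": [4, 7, -13], "angular": [0, 0, 0]}]}}

```text
clock: 18.4
position: [513.3, -125.2, 280.6]
ee_rot: [-0.04, 0.999, 0.0, 0.001]
contact_force: [0.1, -0.1, 0.6]
gripper_width: 85.4
```

```bash
sed -i 's/(9.5,0,-5.5,0)\]/(9.5,0,-5.5,0),(-7,-40.2,5.3,-.184),(-3,0,0,0),(-5.4,0,1.3,0),(0,0,.25,0),(4,7,-13,0)]/' trk.py
python3 - <<'E'
from trk import *
p=track(); print(p); plan(p,(571.5,194.3,210,-6))
im,W=snap('side','s4'); z=W[...,2]
for xc in (597,560):
  for lo in range(30,195,40):
    m=(abs(W[...,1]+190)<45)&(abs(W[...,0]-xc)<16)&(z>=lo)&(z<lo+12); q=W[m]
    if len(q): print(xc,lo,len(q),np.percentile(q,[2,98],axis=0).round(0).tolist())
cv2.imwrite('pics/s4c.png',cv2.resize(im[100:260,240:460],None,fx=3,fy=3,interpolation=cv2.INTER_CUBIC))
E
```

```text
[ 513.69585465 -126.89047553  279.812         4.39008337]
[-8.22 31.58  6.98] wz 0.181
18.4 [ 513.3 -125.2  280.6] 4.57 [ 0.1 -0.1  0.6]
597 30 20 [[590.0, -201.0, 32.0], [597.0, -164.0, 41.0]]
597 70 26 [[589.0, -217.0, 70.0], [598.0, -156.0, 82.0]]
597 110 41 [[581.0, -221.0, 110.0], [610.0, -156.0, 122.0]]
597 150 28 [[589.0, -205.0, 150.0], [599.0, -175.0, 162.0]]
560 30 21 [[554.0, -209.0, 32.0], [562.0, -166.0, 42.0]]
560 70 25 [[554.0, -215.0, 70.0], [563.0, -164.0, 81.0]]
560 110 35 [[546.0, -217.0, 111.0], [574.0, -162.0, 122.0]]
560 150 28 [[555.0, -201.0, 150.0], [565.0, -172.0, 162.0]]
```

View pics/s4c.png

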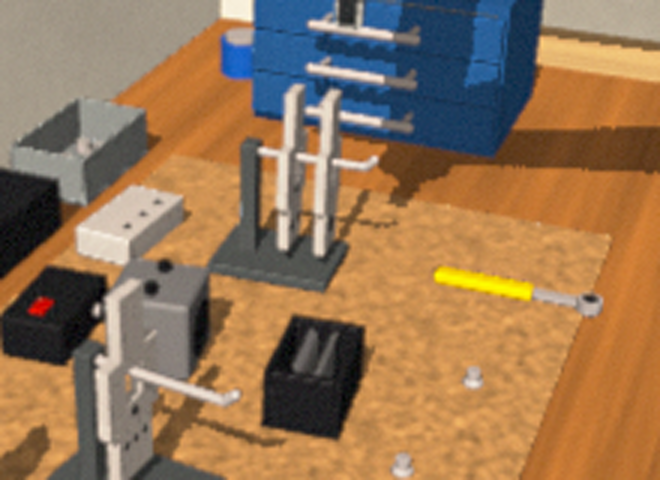

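Both plates hang upright and apart on the spare peg, at crop (290,170) and (327,170). The rear plate, with three holes, is alone at (120,380). Next I grip it.

{"fn": "move_arm", "kwargs": {"moves": [{"gripper": 1, "xyz": [-1, 4, 0], "angular": [0, 0, 0.02]}, {"gripper": 1, "xyz": [-2.5, 9, 0], "angular": [0, 0, 0.05]}, {"gripper": 1, "xyz": [-4, 14.5, 0], "angular": [0, 0, 0.08]}, {"gripper": 1, "xyz": [-5.5, 20, 0], "angular": [0, 0, 0.11]}, {"gripper": 1, "xyz": [-7, 25.5, 0], "angular": [0, 0, 0.15]}, {"gripper": 1, "xyz": [-8, 30, 0], "angular": [0, 0, 0.181]}, {"gripper": 1, "xyz": [-8.2, 31.6, 2], "angular": [0, 0, 0.181]}, {"gripper": 1, "xyz": [-8.2, 31.6, 5], "angular": [0, 0, 0.181]}, {"gripper": 1, "xyz": [-8.2, 31.6, 7], "angular": [0, 0, 0.181]}, {"gripper": 1, "xyz": [-8.2, 31.6, 7], "angular": [0, 0, 0.181]}]}}

```text
clock: 19.7
position: [570.7, 193.4, 207.4]
ee_rot: [0.053, 0.999, -0.002, -0.002]
contact_force: [0.8, 0.8, 0.3]
gripper_width: 85.7
```

{"fn": "move_arm", "kwargs": {"moves": [{"gripper": 1, "xyz": [0, 0, 3], "angular": [0, 0, 0]}, {"gripper": 1, "xyz": [0, 0, 5.5], "angular": [0, 0, 0]}, {"gripper": 1, "xyz": [0, 0, 6.1], "angular": [0, 0, 0]}, {"gripper": -1, "xyz": [0, 0, 6.1], "angular": [0, 0, 0]}, {"gripper": -1, "xyz": [0, 0, 6.1], "angular": [0, 0, 0]}, {"gripper": -1, "xyz": [0, 0, 6.1], "angular": [0, 0, 0]}, {"gripper": -1, "xyz": [0, 0, 6.1], "angular": [0, 0, 0]}, {"gripper": -1, "xyz": [0, 0, 6.1], "angular": [0, 0, 0]}]}}

```text
clock: 20.7
position: [571.7, 194.8, 149.7]
ee_rot: [0.052, 0.999, 0.0, 0.001]
contact_force: [-0.0, 0.3, 2.6]
gripper_width: 28.8
```

{"fn": "move_arm", "kwargs": {"moves": [{"gripper": -1, "xyz": [0, 0, -0.7], "angular": [0, 0, 0]}, {"gripper": -1, "xyz": [0, 0, -1.4], "angular": [0, 0, 0]}, {"gripper": -1, "xyz": [0, 0, -1.4], "angular": [0, 0, 0]}]}}

```text
clock: 21.08
position: [571.2, 194.6, 163.2]
ee_rot: [0.052, 0.999, 0.0, 0.0]
contact_force: [-0.1, 0.2, -3.0]
gripper_width: 29.0
```

{"fn": "move_arm", "kwargs": {"moves": [{"gripper": -1, "xyz": [1.5, 0, 0], "angular": [0, 0, 0]}, {"gripper": -1, "xyz": [3.5, 0, 0], "angular": [0, 0, 0]}, {"gripper": -1, "xyz": [5.5, 0, 0], "angular": [0, 0, 0]}, {"gripper": -1, "xyz": [7.5, 0, 0], "angular": [0, 0, 0]}, {"gripper": -1, "xyz": [9, 0, 0], "angular": [0, 0, 0]}, {"gripper": -1, "xyz": [10.5, 0, 0], "angular": [0, 0, 0]}, {"gripper": -1, "xyz": [12, 0, -0.2], "angular": [0, 0, 0]}, {"gripper": -1, "xyz": [12, 0, -2.5], "angular": [0, 0, 0]}, {"gripper": -1, "xyz": [12, 0, -5.5], "angular": [0, 0, 0]}, {"gripper": -1, "xyz": [12, 0, -5.5], "angular": [0, 0, 0]}]}}

```text
clock: 22.32
position: [452.7, 208.1, 220.2]
ee_rot: [0.052, 0.999, 0.002, 0.002]
contact_force: [0.7, 1.3, -2.8]
gripper_width: 29.3
```

```bash
sed -i 's/(4,7,-13,0)\]/(4,7,-13,0),(-8.2,31.6,7,.181),(0,0,6.1,0),(0,0,-1.4,0),(12,0,-5.5,0)]/' trk.py
python3 - <<'E'
from trk import *
p=track(); print(p); plan(p,(490.8,21,p[2],6.35))
E
```

```text
[451.91968693 206.96189448 217.812       -5.98045272]
[ -5.8  -18.09   0.  ] wz -0.215
```

{"fn": "move_arm", "kwargs": {"moves": [{"gripper": -1, "xyz": [-1.5, -3.5, 0], "angular": [0, 0, -0.05]}, {"gripper": -1, "xyz": [-3, -8, 0], "angular": [0, 0, -0.1]}, {"gripper": -1, "xyz": [-4.5, -13, 0], "angular": [0, 0, -0.16]}, {"gripper": -1, "xyz": [-5.5, -16.5, 0], "angular": [0, 0, -0.2]}, {"gripper": -1, "xyz": [-5.8, -18.1, 0], "angular": [0, 0, -0.215]}, {"gripper": -1, "xyz": [-5.8, -18.1, 1.5], "angular": [0, 0, -0.215]}, {"gripper": -1, "xyz": [-5.8, -18.1, 3.2], "angular": [0, 0, -0.215]}, {"gripper": -1, "xyz": [-5.8, -18.1, 3.2], "angular": [0, 0, -0.215]}, {"gripper": -1, "xyz": [-5.8, -18.1, 3.2], "angular": [0, 0, -0.215]}]}}

```text
clock: 23.45
position: [490.7, 21.5, 185.6]
ee_rot: [-0.056, 0.998, -0.0, -0.0]
contact_force: [-0.4, 0.4, -2.0]
gripper_width: 29.2
```

```bash
sed -i 's/(12,0,-5.5,0)\]/(12,0,-5.5,0),(-5.8,-18.1,3.2,-.215)]/' trk.py
python3 - <<'E'
from trk import *
p=track(); print(p)
im,W=snap('side','s5'); z=W[...,2]
m=(abs(W[...,1]-21)<34)&(abs(W[...,0]-491)<14)&(z>62)&(z<150); q=W[m]; print(len(q),np.percentile(q,[1,50,99],axis=0).round(1).tolist())
r,c=np.where(m); print(c.min(),c.max(),r.min(),r.max())
cv2.imwrite('pics/s5c.png',cv2.resize(im[140:250,290:400],None,fx=5,fy=5,interpolation=cv2.INTER_CUBIC))
E
```

```text
[490.7457836   20.90401581 185.812        6.33813988]
23.45 [490.7  21.5 185.6] 6.4 [-0.4  0.4 -2. ]
243 [[484.0, -7.9, 68.6], [488.2, 41.3, 113.6], [494.3, 54.8, 149.2]]
341 351 178 216
```

View pics/s5c.png

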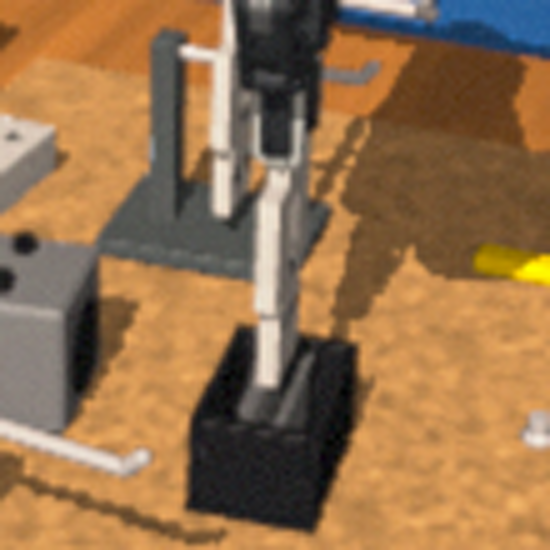

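The tongue hangs over the slot, between the two flared jaws at crop (275,385). I start the descent.

{"fn": "move_arm", "kwargs": {"moves": [{"gripper": -1, "xyz": [0, 0, 0.6], "angular": [0, 0, 0]}, {"gripper": -1, "xyz": [0, 0, 1.1], "angular": [0, 0, 0]}, {"gripper": -1, "xyz": [0, 0, 1.4], "angular": [0, 0, 0]}, {"gripper": -1, "xyz": [0, 0, 1.6], "angular": [0, 0, 0]}, {"gripper": -1, "xyz": [0, 0, 1.8], "angular": [0, 0, 0]}, {"gripper": -1, "xyz": [0, 0, 1.8], "angular": [0, 0, 0]}]}}

```text
clock: 24.25
position: [490.7, 20.9, 167.7]
ee_rot: [-0.055, 0.998, -0.0, 0.0]
contact_force: [-0.3, 1.0, -2.1]
gripper_width: 28.9
```

{"fn": "move_arm", "kwargs": {"moves": [{"gripper": -1, "xyz": [0, 0, 0.2], "angular": [0, 0, 0]}, {"gripper": -1, "xyz": [0, 0, 0.3], "angular": [0, 0, 0]}, {"gripper": -1, "xyz": [0, 0, 0.4], "angular": [0, 0, 0]}, {"gripper": -1, "xyz": [0, 0, 0.4], "angular": [0, 0, 0]}]}}

```text
clock: 24.75
position: [491.1, 21.0, 164.4]
ee_rot: [-0.056, 0.998, -0.0, 0.001]
contact_force: [0.1, -0.7, 2.5]
gripper_width: 28.9
```

{"fn": "move_arm", "kwargs": {"moves": [{"gripper": -1, "xyz": [0, 0, 0.2], "angular": [0, 0, 0]}, {"gripper": -1, "xyz": [0, 0, 0.4], "angular": [0, 0, 0]}, {"gripper": -1, "xyz": [0, 0, 0.4], "angular": [0, 0, 0]}]}}

```text
clock: 25.12
position: [490.6, 21.0, 159.5]
ee_rot: [-0.055, 0.998, 0.0, -0.0]
contact_force: [0.0, 0.2, -0.3]
gripper_width: 29.0
```

{"fn": "move_arm", "kwargs": {"moves": [{"gripper": -1, "xyz": [0, 0, 0.1], "angular": [0, 0, 0]}, {"gripper": -1, "xyz": [0, 0, 0.2], "angular": [0, 0, 0]}, {"gripper": -1, "xyz": [0, 0, 0.2], "angular": [0, 0, 0]}]}}

```text
clock: 25.5
position: [490.5, 21.0, 157.5]
ee_rot: [-0.055, 0.998, 0.0, -0.0]
contact_force: [1.4, 0.4, -0.5]
gripper_width: 29.1
```

{"fn": "move_arm", "kwargs": {"moves": [{"gripper": -1, "xyz": [0, 0, 0.1], "angular": [0, 0, 0]}, {"gripper": -1, "xyz": [0, 0, 0.2], "angular": [0, 0, 0]}, {"gripper": -1, "xyz": [0, 0, 0.2], "angular": [0, 0, 0]}]}}

```text
clock: 25.88
position: [490.6, 21.0, 155.6]
ee_rot: [-0.055, 0.998, 0.0, -0.0]
contact_force: [0.0, -0.3, -0.4]
gripper_width: 29.3
```

{"fn": "move_arm", "kwargs": {"moves": [{"gripper": -1, "xyz": [0, 0, 0.1], "angular": [0, 0, 0]}, {"gripper": -1, "xyz": [0, 0, 0.2], "angular": [0, 0, 0]}, {"gripper": -1, "xyz": [0, 0, 0.2], "angular": [0, 0, 0]}]}}

```text
clock: 26.25
position: [490.5, 21.0, 153.6]
ee_rot: [-0.055, 0.998, -0.0, -0.0]
contact_force: [-0.1, 0.2, -1.0]
gripper_width: 29.2
```

{"fn": "move_arm", "kwargs": {"moves": [{"gripper": -1, "xyz": [0, 0, 0.1], "angular": [0, 0, 0]}, {"gripper": -1, "xyz": [0, 0, 0.2], "angular": [0, 0, 0]}, {"gripper": -1, "xyz": [0, 0, 0.2], "angular": [0, 0, 0]}]}}

```text
clock: 26.62
position: [490.6, 20.9, 151.7]
ee_rot: [-0.055, 0.998, 0.0, -0.0]
contact_force: [-0.8, 1.1, -0.1]
gripper_width: 29.3
```

{"fn": "move_arm", "kwargs": {"moves": [{"gripper": -1, "xyz": [0, 0, 0.1], "angular": [0, 0, 0]}, {"gripper": -1, "xyz": [0, 0, 0.2], "angular": [0, 0, 0]}, {"gripper": -1, "xyz": [0, 0, 0.2], "angular": [0, 0, 0]}]}}

```text
clock: 27.0
position: [490.6, 21.0, 149.7]
ee_rot: [-0.055, 0.998, 0.0, -0.0]
contact_force: [0.6, -1.2, 0.9]
gripper_width: 29.2
```

{"fn": "move_arm", "kwargs": {"moves": [{"gripper": -1, "xyz": [0, 0, 0.1], "angular": [0, 0, 0]}, {"gripper": -1, "xyz": [0, 0, 0.15], "angular": [0, 0, 0]}, {"gripper": -1, "xyz": [0, 0, 0.15], "angular": [0, 0, 0]}]}}

```text
clock: 27.38
position: [490.8, 21.0, 148.7]
ee_rot: [-0.055, 0.998, -0.0, 0.0]
contact_force: [-0.4, 0.2, 5.5]
gripper_width: 28.9
```

{"fn": "move_arm", "kwargs": {"moves": [{"gripper": -1, "xyz": [0, 0, 0.05], "angular": [0, 0, 0]}, {"gripper": -1, "xyz": [0, 0, 0.05], "angular": [0, 0, 0]}, {"gripper": -1, "xyz": [0, 0, 0.05], "angular": [0, 0, 0]}]}}

```text
clock: 27.75
position: [490.9, 21.0, 148.3]
ee_rot: [-0.055, 0.998, -0.0, 0.0]
contact_force: [-1.0, 0.3, 5.9]
gripper_width: 28.8
```

{"fn": "move_arm", "kwargs": {"moves": [{"gripper": -0.2, "xyz": [0, 0, 0], "angular": [0, 0, 0]}, {"gripper": 0.6, "xyz": [0, 0, 0], "angular": [0, 0, 0]}, {"gripper": 1, "xyz": [0, 0, 0], "angular": [0, 0, 0]}, {"gripper": 1, "xyz": [0, 0, 0], "angular": [0, 0, 0]}, {"gripper": 1, "xyz": [0, 0, -3], "angular": [0, 0, 0]}, {"gripper": 1, "xyz": [0, 0, -7], "angular": [0, 0, 0]}, {"gripper": 1, "xyz": [3, 0, -11], "angular": [0, 0, 0]}, {"gripper": 1, "xyz": [6, 0, -13], "angular": [0, 0, 0]}, {"gripper": 1, "xyz": [6, 0, -13], "angular": [0, 0, 0]}, {"gripper": 1, "xyz": [6, 0, -13], "angular": [0, 0, 0]}]}}

```text
clock: 29.0
position: [431.0, 14.4, 277.4]
ee_rot: [-0.055, 0.998, 0.0, -0.0]
contact_force: [0.0, -0.3, 0.4]
gripper_width: 85.2
```

Run:
```python
from h import *
im,W=snap('side','s6'); z=W[...,2]
for x0,y0 in ((491,21),(560,-193),(595,-191)):
  for lo in (70,100,140,165,176,188):
    m=(abs(W[...,1]-y0)<36)&(abs(W[...,0]-x0)<16)&(z>=lo)&(z<lo+12); q=W[m]
    if len(q): print(x0,lo,len(q),np.percentile(q,[2,98],axis=0).round(0).tolist())
im2,W=snap('top','t6'); z=W[...,2]
m=(abs(W[...,1]-21)<30)&(abs(W[...,0]-491)<25)&(z>120); q=W[m]; print('top',len(q),len(q)>5 and (rect(q),np.median(q[:,2])))
v=np.hstack([cv2.resize(im[90:270,220:420],(400,360)),cv2.resize(im2[140:270,190:450],(400,200)) if 0 else cv2.copyMakeBorder(cv2.resize(im2[140:270,190:450],(400,200)),0,160,0,0,cv2.BORDER_CONSTANT)])
cv2.imwrite('pics/s6c.png',v)
```

```text
29.0 [431.   14.4 277.4] 6.35 [ 0.  -0.3  0.4]
491 70 28 [[484.0, -8.0, 71.0], [492.0, 56.0, 82.0]]
491 100 37 [[484.0, -3.0, 100.0], [493.0, 56.0, 111.0]]
491 140 32 [[486.0, 11.0, 140.0], [496.0, 39.0, 151.0]]
491 165 29 [[486.0, 9.0, 165.0], [494.0, 37.0, 176.0]]
491 176 46 [[486.0, 9.0, 178.0], [497.0, 39.0, 185.0]]
560 70 8 [[555.0, -211.0, 72.0], [557.0, -192.0, 81.0]]
560 100 28 [[553.0, -206.0, 101.0], [563.0, -161.0, 112.0]]
560 140 21 [[554.0, -203.0, 142.0], [564.0, -177.0, 151.0]]
560 165 28 [[555.0, -209.0, 166.0], [565.0, -175.0, 176.0]]
560 176 31 [[555.0, -207.0, 178.0], [565.0, -177.0, 187.0]]
595 70 29 [[588.0, -218.0, 70.0], [598.0, -159.0, 82.0]]
595 100 29 [[589.0, -208.0, 100.0], [598.0, -157.0, 111.0]]
595 140 24 [[590.0, -204.0, 141.0], [599.0, -174.0, 152.0]]
595 165 27 [[590.0, -207.0, 166.0], [600.0, -175.0, 177.0]]
595 176 36 [[590.0, -208.0, 177.0], [601.0, -175.0, 187.0]]
29.05 [431.1  14.4 277. ] 6.35 [ 0.3 -0.6 -0.1]
top 1502 ((array([482.2,  20.7]), array([32.7, 58.7]), 0.9), np.float64(608.0125354323054))
```

View pics/s6c.png

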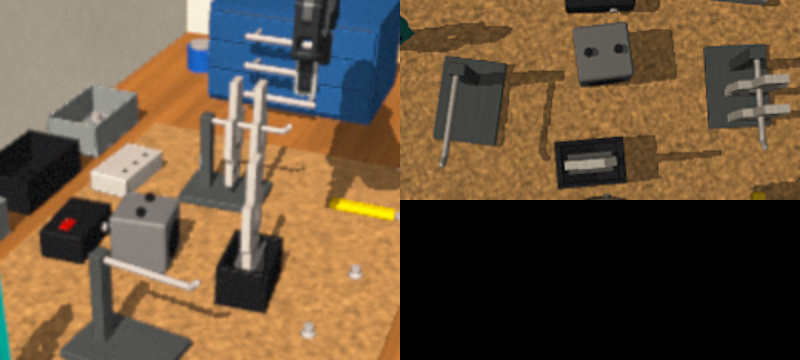

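The rear plate stands upright in the clip at left (250,190), and the other two hang on the spare hook. Opening the pads may have lifted the plate slightly, so I'll press the tab top gently with shut fingers to confirm it still bears on the stop.

{"fn": "move_arm", "kwargs": {"moves": [{"gripper": -1, "xyz": [0, 0, 0], "angular": [0, 0, 0]}, {"gripper": -1, "xyz": [-2, 0, 0], "angular": [0, 0, 0]}, {"gripper": -1, "xyz": [-4, 0, 0], "angular": [0, 0, 0]}, {"gripper": -1, "xyz": [-6, 0, 0], "angular": [0, 0, 0]}, {"gripper": -1, "xyz": [-6, 0, 3], "angular": [0, 0, 0]}, {"gripper": -1, "xyz": [-6, 0, 6], "angular": [0, 0, 0]}, {"gripper": -1, "xyz": [-6, 0, 8], "angular": [0, 0, 0]}, {"gripper": -1, "xyz": [-6, 0, 8.6], "angular": [0, 0, 0]}, {"gripper": -1, "xyz": [-6, 0, 8.6], "angular": [0, 0, 0]}]}}

```text
clock: 30.22
position: [490.9, 20.9, 191.6]
ee_rot: [-0.055, 0.998, -0.0, -0.0]
contact_force: [-0.3, 0.7, 1.3]
gripper_width: 0.1
```

{"fn": "move_arm", "kwargs": {"moves": [{"gripper": -1, "xyz": [0, 0, 0.15], "angular": [0, 0, 0]}, {"gripper": -1, "xyz": [0, 0, 0.3], "angular": [0, 0, 0]}, {"gripper": -1, "xyz": [0, 0, 0.3], "angular": [0, 0, 0]}]}}

```text
clock: 30.6
position: [490.7, 21.0, 189.1]
ee_rot: [-0.055, 0.998, 0.0, 0.0]
contact_force: [-0.9, 0.2, -0.2]
gripper_width: 0.3
```

{"fn": "move_arm", "kwargs": {"moves": [{"gripper": -1, "xyz": [0, 0, 0.1], "angular": [0, 0, 0]}, {"gripper": -1, "xyz": [0, 0, 0.1], "angular": [0, 0, 0]}, {"gripper": -1, "xyz": [0, 0, 0.1], "angular": [0, 0, 0]}]}}

```text
clock: 30.98
position: [490.6, 21.0, 187.8]
ee_rot: [-0.055, 0.998, -0.0, 0.0]
contact_force: [-0.1, -0.4, 0.6]
gripper_width: -0.5
```

{"fn": "move_arm", "kwargs": {"moves": [{"gripper": -1, "xyz": [0, 0, 0.1], "angular": [0, 0, 0]}, {"gripper": -1, "xyz": [0, 0, 0.1], "angular": [0, 0, 0]}, {"gripper": -1, "xyz": [0, 0, 0.1], "angular": [0, 0, 0]}]}}

```text
clock: 31.35
position: [490.6, 21.0, 186.8]
ee_rot: [-0.055, 0.998, -0.0, -0.0]
contact_force: [0.2, 0.5, 0.0]
gripper_width: -0.0
```

{"fn": "move_arm", "kwargs": {"moves": [{"gripper": -1, "xyz": [0, 0, 0.1], "angular": [0, 0, 0]}, {"gripper": -1, "xyz": [0, 0, 0.1], "angular": [0, 0, 0]}, {"gripper": -1, "xyz": [0, 0, 0.1], "angular": [0, 0, 0]}]}}

```text
clock: 31.72
position: [490.6, 20.9, 185.8]
ee_rot: [-0.055, 0.998, -0.0, 0.0]
contact_force: [-0.2, 0.2, 0.4]
gripper_width: 0.2
```

{"fn": "move_arm", "kwargs": {"moves": [{"gripper": -1, "xyz": [0, 0, 0.1], "angular": [0, 0, 0]}, {"gripper": -1, "xyz": [0, 0, 0.1], "angular": [0, 0, 0]}, {"gripper": -1, "xyz": [0, 0, 0.1], "angular": [0, 0, 0]}]}}

```text
clock: 32.1
position: [490.6, 20.9, 184.8]
ee_rot: [-0.055, 0.998, -0.0, -0.0]
contact_force: [-1.0, -0.3, -0.1]
gripper_width: 0.2
```

{"fn": "move_arm", "kwargs": {"moves": [{"gripper": -1, "xyz": [0, 0, 0.1], "angular": [0, 0, 0]}, {"gripper": -1, "xyz": [0, 0, 0.1], "angular": [0, 0, 0]}, {"gripper": -1, "xyz": [0, 0, 0.1], "angular": [0, 0, 0]}]}}

```text
clock: 32.48
position: [491.2, 21.1, 184.5]
ee_rot: [-0.056, 0.998, 0.0, 0.001]
contact_force: [-0.4, -0.6, 5.5]
gripper_width: -0.2
```

{"fn": "move_arm", "kwargs": {"moves": [{"gripper": -1, "xyz": [0, 0, 0.04], "angular": [0, 0, 0]}, {"gripper": -1, "xyz": [0, 0, 0.04], "angular": [0, 0, 0]}, {"gripper": -1, "xyz": [0, 0, 0.04], "angular": [0, 0, 0]}]}}

```text
clock: 32.85
position: [491.5, 21.1, 184.4]
ee_rot: [-0.056, 0.998, 0.0, 0.001]
contact_force: [-0.8, -0.4, 6.0]
gripper_width: -0.2
```

{"fn": "move_arm", "kwargs": {"moves": [{"gripper": -1, "xyz": [0, 0, -0.5], "angular": [0, 0, 0]}, {"gripper": -1, "xyz": [0, 0, -4], "angular": [0, 0, 0]}, {"gripper": -1, "xyz": [0, 0, -8], "angular": [0, 0, 0]}, {"gripper": -1, "xyz": [5, 0, -9], "angular": [0, 0, 0]}, {"gripper": -1, "xyz": [8, 0, -9], "angular": [0, 0, 0]}, {"gripper": -1, "xyz": [8, 0, -9], "angular": [0, 0, 0]}, {"gripper": -1, "xyz": [8, 0, -9], "angular": [0, 0, 0]}]}}

```text
clock: 33.72
position: [411.3, 12.2, 273.3]
ee_rot: [-0.055, 0.998, 0.0, -0.0]
contact_force: [1.3, 0.6, 0.3]
gripper_width: 0.1
```

Run:
```python
from h import *
from bench import arm
im,W=snap('side','s7'); z=W[...,2]
for x0,y0 in ((491,21),(560,-193),(595,-191)):
  for lo in (70,165,176):
    m=(abs(W[...,1]-y0)<36)&(abs(W[...,0]-x0)<16)&(z>=lo)&(z<lo+12); q=W[m]
    if len(q): print(x0,lo,len(q),np.percentile(q,[2,98],axis=0).round(0).tolist())
print(arm.job_done())
```

```text
33.725 [411.3  12.2 273.3] 6.35 [1.3 0.6 0.3]
491 70 27 [[484.0, -6.0, 71.0], [491.0, 56.0, 81.0]]
491 165 29 [[486.0, 9.0, 166.0], [494.0, 39.0, 177.0]]
491 176 50 [[486.0, 8.0, 177.0], [498.0, 40.0, 186.0]]
560 70 8 [[555.0, -216.0, 71.0], [558.0, -196.0, 81.0]]
560 165 27 [[554.0, -205.0, 166.0], [564.0, -176.0, 177.0]]
560 176 33 [[555.0, -205.0, 177.0], [565.0, -176.0, 187.0]]
595 70 24 [[589.0, -219.0, 72.0], [599.0, -158.0, 81.0]]
595 165 28 [[590.0, -207.0, 165.0], [600.0, -175.0, 176.0]]
595 176 37 [[590.0, -207.0, 176.0], [600.0, -175.0, 186.0]]
the job is handed in; nothing more can be done
None
```

I hung the front and middle plates on the spare hook one at a time, then pushed the rear plate into the clip until it touched the depth stop. I handed the job in at about 34 s; the system gave no verdict.

- **Seating:** Net force on the tool jumped from about 0 to 5.9 N at the stop. After letting go, I pressed the tab top with shut fingers. It took 6 N at about the height where I had seated it, so the plate should still be bearing on the stop. I can't read the stop's own force, only the force on the tool.
- **Last camera check:** The rear plate stands in the clip leaning about 0.02 rad. The front and middle plates hang upright on the spare peg, about 35 mm apart. The gripper was well clear of everything.
- **Discrepancies:** The jaws' drag at rest came out near 2 N, below the 3 to 6 N stated. I did not measure the other bench items again; they looked undisturbed in the pictures.

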